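# Take the square heat sink off the drying rack

## Task

One square finned heat sink hangs on a rod of the drying rack. Slide it off the open end of its rod and set it down, not dropped, in the middle of the small aluminium tray, standing on its base the same way up as it hung. Leave the round heat sink hanging where it is on the other rod.

Things in the scene. Friction and masses are not known exactly. Their poses are not given: they have to be found in the camera images.
- square_sink: Part to move: dark finned block, 44 mm wide (x), 30 mm long (y), 54 mm tall (z), 80-170 g. Origin: centre of its underside. A 24 x 24 mm opening runs through it along y, 16 to 40 mm above the underside; it hangs on a rod by the opening's roof, y along the rod, with 15 mm of play upward and 7 mm sideways. Grip its x sides from above, a finger each side of the rod. Ignore loose ones on the table.
- round_sink: Bystander: dark round finned heat sink, 50 mm across, 30 mm long (along y), with a 24 mm bore by which it hangs on the other rod (either rod of the two). Origin: centre of the bore.
- rack: Drying rack, fixed: grey base plate 220 x 90 x 10 mm, two 18 mm square aluminium posts 137 mm tall at x = -65 and +65 mm, y = 0, low crossbar between. From each post a level steel rod, 9 mm thick, runs along +y, axis 125 mm above the table, fixed at the post, free end at y = 140 mm. Origin: on the table, midway between the posts; z up.
- tray: Small shallow aluminium tray fixed to the table, 150 x 170 mm (x, y), rim 14 mm high, floor 3 mm thick. Origin: centre of its underside, on the table. Empty but for a small white LED board, 12 mm high, in the corner at +x, +y.
Things that resemble listed ones, but are neither listed nor needed, are in the scene too. Leave any pink look-alike of the square_sink alone.

How it is judged:
At the end, for the whole second after the job is handed in: The square heat sink stands on the tray's floor on its base (within 10 degrees of upright), its centre within 30 mm of the tray's centre, at rest; the round heat sink hangs on its rod within 30 mm of where it was (horizontal distance between square_sink and tray below 0.03 m and z of square_sink in the frame of tray below 0.008 m and angle between square_sink's own z axis and vertical below 0.17 rad and linear speed of square_sink below 0.02 m/s and distance of round_sink from where it was at the start of the episode below 0.03 m); the robot touches nothing.
It fails at once if the square heat sink is dropped: falling free, off its rod, with its underside more than 35 mm above the table (y of square_sink in the frame of rack above 0.15 m and height (world z) of square_sink above 0.035 m and contact force between square_sink and anything else below 0.02 N).
It fails at once if the round heat sink is taken or knocked off its rod (height (world z) of round_sink below 0.08 m).
It also fails if it takes over 35 s, if anything falls off the work surface, if the arm or the gripper's body presses on something with over 40 N, if the wrist force passes 120 N, or if a joint passes its speed limit or range.

## Robot

A 6-joint arm with a two-finger parallel gripper is mounted at the origin on the work surface. World frame = base frame: x ahead of the robot, y to its left, z up, the work surface at z = 0. Lengths are in m, angles in rad, forces in N, time in s.
With the tool pointing down it reaches from about 0.375 to 0.925 m from the base axis. Payload 5.7 kg.
Tool frame: the origin (TCP) lies on the centre line of the jaws, within the pads' length; the fingertips stand 11 mm ahead of it and the grasp point (between the pads) lies 8 mm behind it; y points along the fingers, z is the direction in which the jaws open and shut, and the axes are right-handed (so a half turn about y gives the same grasp; the last joint's range is limited). The gripper opens to 85 mm and grips with 20 to 120 N. Pads are 22 mm wide; open, the fingers measure 114 mm over their backs; the gripper's body (76 mm by 85 mm) begins 54 mm behind the grasp point. The pads swing forward as they close: fully open they stand 13 mm farther back than shut.
Start: joints at [1.124, 0.359, 1.51, -0, 1.272, -0.115], TCP at [0.195, 0.567, 0.242] pointing down, gripper open.
Joint ranges: [-2.97, 2.97], [-1.01, 2.36], [0.21, 2.38], [-0.96, 4.11], [0.2, 2.71], [-2.98, 2.98]. Speed limits (rad/s): [2.39, 2.39, 3.14, 3.14, 3.14, 3.14].

## Interface

Orientations are given as a 3x3 rotation matrix whose columns are the frame's x, y, z axes.
In Python, from station import telemetry, vision, job gives the robot as it stands.
- The arm moves only by the shell command python3 -m pendant 'ROWS' [FORCE]. ROWS is JSON, a list that holds one entry, the list of rows, each a list of 5 numbers: the shift along the tool's x, y, z as a fraction of full scale, then the turn about the tool's y as a fraction of full scale, then the opening, from -1 (shut) to 1 (fully open). A call has exactly 5 rows; each row shifts and turns the commanded pose from where the row before left it, along the tool's axes as they then stand; what a row does not reach is not made up. Full scale, the value 1, is 20 mm for a shift and 0.12 rad for a turn. A row lasts 1/12 s, in which the tool goes at most 41.7 mm and 7.16 degrees, less where a joint would pass 70% of its speed; a pose out of reach is approached as far as the arm can. A call with a number of a shift or a turn outside -1 to 1 is refused whole. A call with a gripper value outside its range is refused whole. The fingers move at their own pace and stop on an object; FORCE is the grip in N (left out, the last holds). Time passes only in rows, so rows that do not move let the fingers close, or fill a call up. It gives the time, the measured TCP pose, the force and the opening at its end, in the units of the state.
- telemetry.get_obs(): the state, without advancing time (a new reading comes with each control period).
- vision.grab_frame(name): name is "scene" or "top"; returns a dict with "frame" (420x560x3 uint8, red, green, blue), "fx", "fy", "cx", "cy" (pixels), "rvec" (rotation vector, rad) and "tvec" (3), from world to camera coordinates, as OpenCV has them. Camera axes: x right, y down, z forward; pixel columns grow to the right and rows downward; lengths in m; the calibration is good to about 2 mm. A picture is of the moment at which its call begins. There is no depth.
- job.job_done(): hands the job in, once; it reports no verdict.
The state is a dict: "clock": time; "q": joint angles; "qd": joint speeds; "tau": joint torques, N m; "ee_pos": TCP position; "orientation": TCP orientation; "force": force on the tool from outside, world axes, zero at the start; "ft_torque": the same for the moment, N m; "finger_gap": finger opening in m.
Only numpy, scipy, OpenCV 4.12 (cv2) and the standard library are available. Lean on these libraries where they do the work, as an engineer would, in place of code of your own. Each camera call takes 0.05 s, during which the arm holds its last target.

## Working session

There is one attempt and no reset: what is moved stays moved. The work goes in short steps, Python scripts to look and compute and a shell command to move; the robot and the scene stay as the last step left them, time stands still between calls to the robot, and variables do not carry over. Pictures are saved under pics/ and viewed, and the job is handed in when it is done.

```bash
mkdir -p pics
cat > h.py <<'E'
import cv2,numpy as np
from station import telemetry,vision,job
def grab(n,f):
    d=vision.grab_frame(n); cv2.imwrite('pics/'+f,d['frame'][:,:,::-1]); np.save('pics/'+f+'.npy',d,allow_pickle=True); return d
def load(f): return np.load('pics/'+f+'.npy',allow_pickle=True).item()
def ray(d,u,v):
    R=cv2.Rodrigues(np.array(d['rvec'],float))[0];t=np.array(d['tvec'],float).ravel()
    c=-R.T@t; r=R.T@np.array([(u-d['cx'])/d['fx'],(v-d['cy'])/d['fy'],1]); return c,r
def onz(d,u,v,z):
    c,r=ray(d,u,v); return c+r*(z-c[2])/r[2]
def proj(d,p):
    R=cv2.Rodrigues(np.array(d['rvec'],float))[0];t=np.array(d['tvec'],float).ravel()
    q=R@np.array(p)+t; return np.array([d['fx']*q[0]/q[2]+d['cx'],d['fy']*q[1]/q[2]+d['cy']])
def tri(d1,p1,d2,p2):
    a,r=ray(d1,*p1);b,s=ray(d2,*p2)
    x=np.linalg.lstsq(np.c_[r,-s],b-a,rcond=None)[0]; P=a+r*x[0];Q=b+s*x[1]; return (P+Q)/2,np.linalg.norm(P-Q)
E
python3 - <<'E'
from h import *
for n in('scene','top'):
    d=grab(n,n+'0.png'); print(n,d['fx'],ray(d,280,210))
o=telemetry.get_obs(); print(o)
E
```

```text
scene 407.7991666616645 (array([ 0.86931305, -0.3026659 ,  0.74637636]), array([-0.35221196,  0.45211546, -0.81975785]))
top 468.6916247941509 (array([0.46739723, 0.01861095, 0.83565914]), array([ 0.17961205,  0.01390294, -0.983652  ]))
{'clock': 0.1, 'q': array([ 1.12387759e+00,  3.59432764e-01,  1.51134657e+00, -9.83646548e-06,
        1.27248456e+00, -1.15109139e-01]), 'qd': array([ 0.00056286, -0.00347634, -0.00061676,  0.00010875, -0.0011087 ,
        0.00041242]), 'tau': array([ 2.21825867e-04, -5.28651273e+01, -2.79350996e+01, -6.69689985e-05,
        5.03268020e-03,  5.19274010e-05]), 'ee_pos': array([0.19520692, 0.56672177, 0.24152923]), 'orientation': array([[ 9.45455285e-01, -7.13814500e-04,  3.25751124e-01],
       [-3.25751854e-01, -1.51116274e-03,  9.45454095e-01],
       [-1.82615882e-04, -9.99998603e-01, -1.66126320e-03]]), 'force': array([0.13091123, 0.10630124, 0.21973725]), 'ft_torque': array([ 0.06408721,  0.00613879, -0.03480604]), 'finger_gap': 0.08498140784965012}
```

```bash
ls; ls pics
```

```text
h.py
pics
scene0.png
scene0.png.npy
top0.png
top0.png.npy
```

View pics/scene0.png

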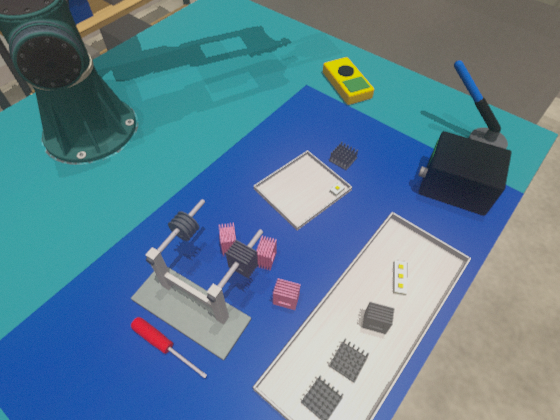

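View pics/top0.png

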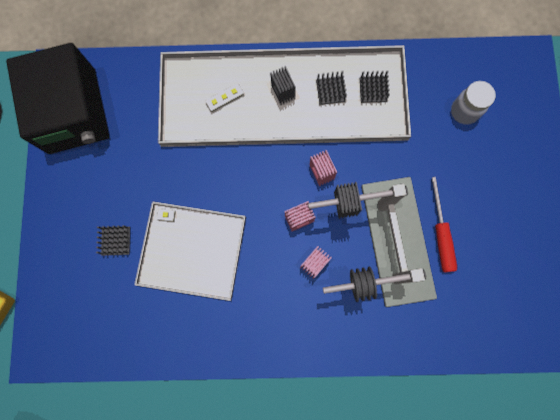

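Scene: the rack is at lower left. The dark square block is on the rod nearer the camera, at about (240,257). The round one is on the other rod, at (183,225). Three pink blocks stand on the table, at (228,235), (266,250) and (287,294). The small tray is at (302,188). In the top view the square is at (348,200), the round at (364,284) and the tray at (190,250).

Possible look-alikes for the square sink, in top-view pixels:
- pink blocks: (323,167), (299,216), (316,262)
- loose dark blocks: (283,85), (331,88), (375,87), (114,241)
- round sink: (364,284)

My choice is the dark block on the rod at (348,200). I'll check it in a close crop.

Run:
```python
import cv2,numpy as np
a=cv2.imread('pics/scene0.png')[190:340,130:310]; b=cv2.imread('pics/top0.png')[140:310,270:440]
cv2.imwrite('pics/c1.png',cv2.resize(a,None,fx=4.4,fy=4,interpolation=cv2.INTER_CUBIC)[:600,:800])
cv2.imwrite('pics/c2.png',cv2.resize(b,(595,595),interpolation=cv2.INTER_CUBIC))
```

```text
(no output)
```

View pics/c1.png

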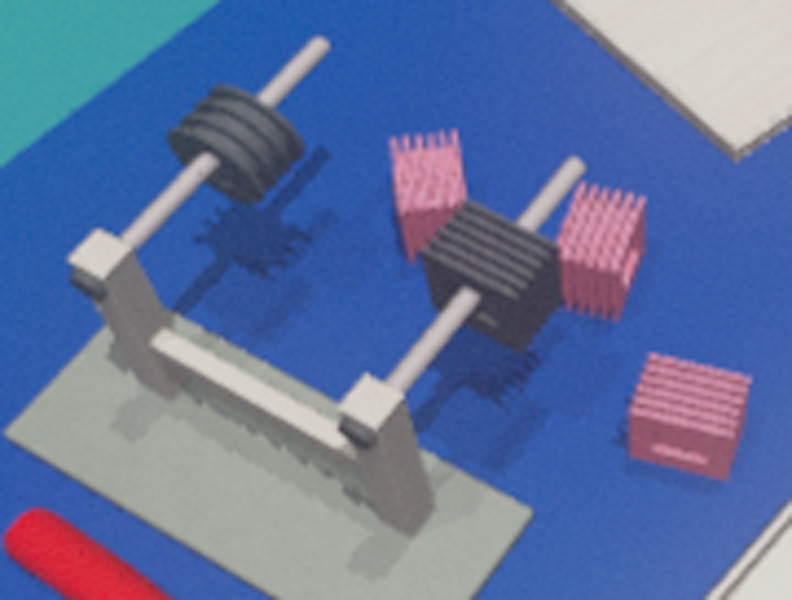

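View pics/c2.png

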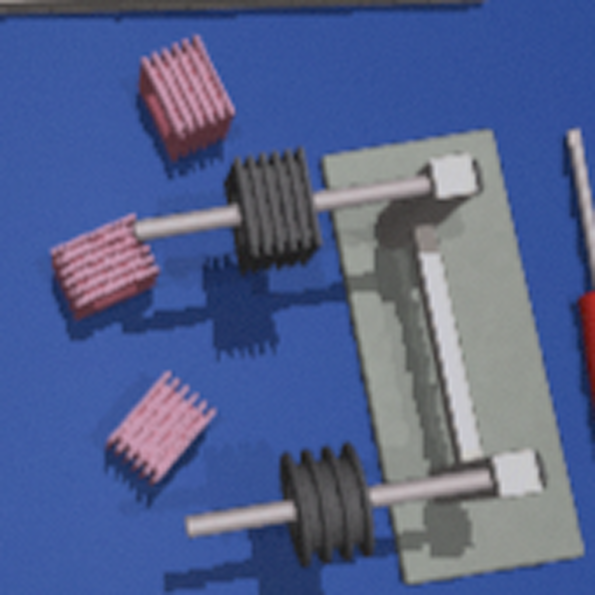

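Run:
```python
from h import *
d=load('top0.png');s=load('scene0.png')
c2=lambda u,v:(270+u/3.5,140+v/3.5); c1=lambda u,v:(130+u/4.4,190+v/4)
print('rod sq tip',onz(d,*c2(137,229),.125),'tri',tri(d,c2(137,229),s,c1(573,165)))
print('rod rd tip',onz(d,*c2(190,525),.125),'tri',tri(d,c2(190,525),s,c1(320,45)))
print('post sq',onz(d,*c2(455,174),.137),'post rd',onz(d,*c2(519,470),.137))
print('tri',tri(d,c2(455,174),s,c1(372,395)),tri(d,c2(519,470),s,c1(99,254)))
# tray mask by brightness
g=d['frame']; hsv=cv2.cvtColor(g,cv2.COLOR_RGB2HSV)
m=((hsv[...,1]<60)&(hsv[...,2]>120)).astype(np.uint8)
m[:, :120]=0; m[:,260:]=0; m[:190]=0; m[310:]=0
m=cv2.morphologyEx(m,cv2.MORPH_CLOSE,np.ones((9,9)))
c=max(cv2.findContours(m,0,2)[0],key=cv2.contourArea)
r=cv2.minAreaRect(c);print(r)
b=cv2.boxPoints(r);print(b)
ap=cv2.approxPolyDP(c,8,True)[:,0];print(ap)
P=[onz(d,*p,.014) for p in ap];print(np.round(P,4),np.mean(P,0));print([np.linalg.norm(P[i]-P[i-1]) for i in range(len(P))])
# dark block mask
dk=((hsv[...,2]<85)&(hsv[...,1]<110)).astype(np.uint8); dk[:170]=0;dk[230:]=0;dk[:,:325]=0;dk[:,368:]=0
c=max(cv2.findContours(dk,0,2)[0],key=cv2.contourArea);print(cv2.boundingRect(c),cv2.minAreaRect(c))
dk=((hsv[...,2]<85)&(hsv[...,1]<110)).astype(np.uint8); 
cv2.imwrite('pics/dk.png',cv2.resize(dk[140:310,270:440]*255,(595,595)))
for n in [c2(237,157),c2(303,150),c2(245,270),c2(318,262)]: print(onz(d,*n,.1435))
```

```text
rod sq tip [ 0.60325166 -0.01644789  0.125     ] tri (array([ 0.6032902 , -0.01704782,  0.12265935]), np.float64(0.0012634527919205688))
rod rd tip [ 0.47429978 -0.03489144  0.125     ] tri (array([ 0.47436807, -0.03507739,  0.12188286]), np.float64(0.0001234384782878939))
post sq [ 0.62196459 -0.15473482  0.137     ] post rd [ 0.4939966  -0.17292008  0.137     ]
tri (array([ 0.62225545, -0.15409309,  0.13747631]), np.float64(0.0013107204766540101)) (array([ 0.49418485, -0.17341668,  0.13466358]), np.float64(0.0003428547396675073))
((189.47296142578125, 250.16217041015625), (97.9817886352539, 86.63825988769531), 9.462323188781738)
[[134.02701 284.83786]
 [148.27026 199.37839]
 [244.91891 215.48648]
 [230.67566 300.94595]]
[[152 202]
 [135 284]
 [230 300]
 [244 216]]
[[0.6375 0.2597 0.014 ]
 [0.4927 0.2851 0.014 ]
 [0.4619 0.1196 0.014 ]
 [0.6081 0.0945 0.014 ]] [0.55004517 0.18975367 0.014     ]
[np.float64(0.167807545166895), np.float64(0.14707661473075975), np.float64(0.16831264266571677), np.float64(0.14838107077662027)]
(334, 183, 27, 36) ((346.84576416015625, 200.31509399414062), (31.809057235717773, 23.342235565185547), 79.2156982421875)
[ 0.63036423 -0.05974932  0.1435    ]
[ 0.6327633  -0.08837045  0.1435    ]
[ 0.58079048 -0.06101618  0.1435    ]
[ 0.58351229 -0.09227222  0.1435    ]
```

View pics/dk.png

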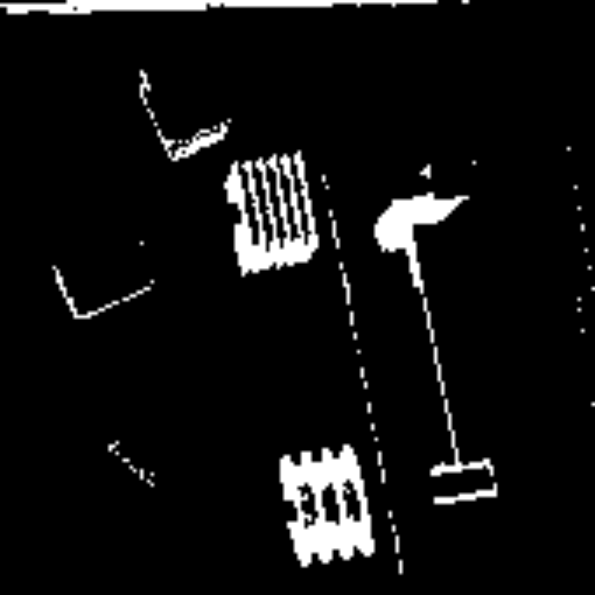

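The crop confirms it. The dark five-fin square block hangs on the +x rod; the pink ones stand on the table and the ring is on the other rod. The numbers agree with the given sizes:
- Rod tips triangulate to z ≈ 0.122–0.123.
- Rack yaw is about 0.138.
- Block centre is about (0.610, -0.077).
- Tray centre is (0.550, 0.190), measuring 148 x 168 mm.

First I'll turn the jaws 1.10 rad.

```bash
python3 -m pendant '[[[0,0,0,0.92,1],[0,0,0,0.92,1],[0,0,0,0.92,1],[0,0,0,0.92,1],[0,0,0,0.92,1]]]' 60; python3 -m pendant '[[[0,0,0,0.92,1],[0,0,0,0.92,1],[0,0,0,0.92,1],[0,0,0,0.92,1],[0,0,0,0.9,1]]]'
cat >> h.py <<'E'
def need(p):
    o=telemetry.get_obs();R=np.array(o['orientation']);e=R.T@(np.array(p)-o['ee_pos'])
    print('t',round(o['clock'],2),'pos',o['ee_pos'].round(4),'zang',np.arctan2(R[1,2],R[0,2]).round(3),'units',(e/.02).round(2),'F',np.round(o['force'],1),'gap',round(o['finger_gap'],4))
E
python3 -c "
from h import *
need([.610,-.077,.242])"
```

```text
clock: 0.52
ee_pos: [0.1953, 0.5669, 0.2418]
orientation: [[0.63, -0.0, 0.777], [-0.777, -0.001, 0.63], [0.001, -1.0, -0.001]]
force: [-0.8, 0.4, 0.4]
finger_gap: 0.0853
clock: 0.93
ee_pos: [0.1952, 0.5669, 0.2418]
orientation: [[0.132, -0.001, 0.991], [-0.991, -0.001, 0.132], [0.001, -1.0, -0.001]]
force: [-1.0, -0.5, -1.0]
finger_gap: 0.0854
t 0.93 pos [0.1952 0.5669 0.2418] zang 0.132 units [3.464e+01 1.000e-02 1.632e+01] F [-1.  -0.5 -1. ] gap 0.0854
```

```bash
python3 -m pendant '[[[0.98,0,0.46,0,1],[0.98,0,0.46,0,1],[0.98,0,0.46,0,1],[0.98,0,0.46,0,1],[0.98,0,0.46,0,1]]]' |head -2
python3 -m pendant '[[[0.98,0,0.46,0,1],[0.98,0,0.46,0,1],[0.98,0,0.46,0,1],[0.98,0,0.46,0,1],[0.98,0,0.46,0,1]]]' |head -2
python3 -m pendant '[[[0.98,0,0.46,0,1],[0.98,0,0.46,0,1],[0.98,0,0.46,0,1],[0.98,0,0.46,0,1],[0.98,0,0.46,0,1]]]' |head -2
python3 -m pendant '[[[0.98,0,0.46,0,1],[0.98,0,0.46,0,1],[0.98,0,0.46,0,1],[0.98,0,0.46,0,1],[0.98,0,0.46,0,1]]]' |head -2
python3 -m pendant '[[[0.98,0,0.46,0,1],[0.98,0,0.46,0,1],[0.98,0,0.46,0,1],[0.98,0,0.46,0,1],[0.98,0,0.46,0,1]]]' |head -2
python3 -m pendant '[[[0.98,0,0.46,0,1],[0.98,0,0.46,0,1],[0.98,0,0.46,0,1],[0.98,0,0.46,0,1],[0.98,0,0.46,0,1]]]' 
python3 -c "
from h import *
need([.610,-.077,.242])"
```

```text
clock: 1.35
ee_pos: [0.2546, 0.4753, 0.2418]
clock: 1.77
ee_pos: [0.3136, 0.3845, 0.242]
clock: 2.18
ee_pos: [0.3726, 0.2938, 0.242]
clock: 2.6
ee_pos: [0.4315, 0.2031, 0.242]
clock: 3.02
ee_pos: [0.4905, 0.1123, 0.242]
clock: 3.43
ee_pos: [0.5495, 0.0216, 0.2419]
orientation: [[0.137, -0.001, 0.991], [-0.991, 0.0, 0.137], [-0.0, -1.0, -0.001]]
force: [0.3, -0.2, 0.5]
finger_gap: 0.0854
t 3.43 pos [0.5495 0.0216 0.2419] zang 0.137 units [ 5.3  -0.01  2.32] F [ 0.3 -0.2  0.5] gap 0.0854
```

```bash
python3 -m pendant '[[[1,0,0.46,0,1],[1,0,0.46,0,1],[1,0,0.46,0,1],[1,0,0.46,0,1],[1,0,0.46,0,1]]]' |head -2
python3 -m pendant '[[[0.3,0.6,0,0,1],[0,0.7,0,0,1],[0,0.8,0,0,1],[0,0.4,0,0,1],[0,0,0,0,1]]]'
python3 -c "
from h import *
need([.610,-.077,.110])
for n in('scene','top'):
  d=grab(n,n+'1.png')
a=cv2.imread('pics/scene1.png')[150:330,130:330]; b=cv2.imread('pics/top1.png')[140:290,270:420]
cv2.imwrite('pics/e1.png',np.hstack([cv2.resize(a,(400,400)),cv2.resize(b,(400,400))]))
"
```

```text
clock: 3.85
ee_pos: [0.6088, -0.0711, 0.2418]
clock: 4.27
ee_pos: [0.6069, -0.0752, 0.1893]
orientation: [[0.137, -0.006, 0.991], [-0.991, 0.001, 0.137], [-0.002, -1.0, -0.005]]
force: [-0.9, 0.4, 1.2]
finger_gap: 0.0855
t 4.27 pos [ 0.6069 -0.0752  0.1893] zang 0.138 units [0.12 3.96 0.16] F [-0.9  0.4  1.2] gap 0.0855
```

View pics/e1.png

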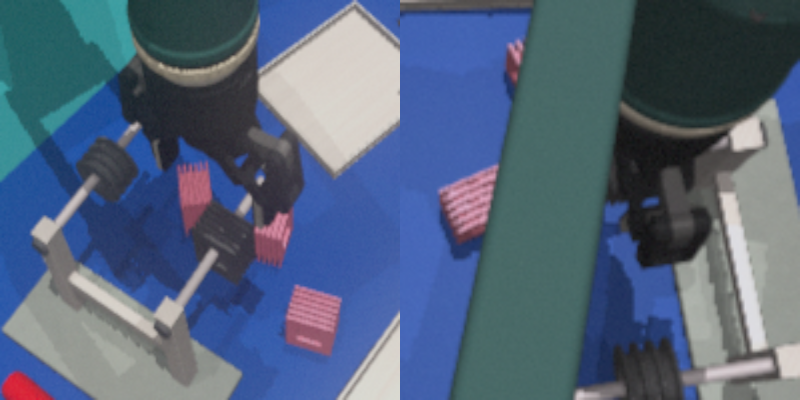

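```bash
python3 -c "
from h import *
s=load('scene1.png');z=np.array([.99,.137,0])
need([.610,-.077,.110])
for sgn in(-1,1):
  for dz in (0,.013): print(proj(s,np.array([.607,-.0755,.178+dz])+sgn*z*.0425))
# block top centre predicted
y=np.array([-.137,.99,0]);c=np.array([.6098,-.077,.1435])
print([proj(s,c+a*.022*z+b*.015*y).round(1) for a,b in((-1,-1),(1,-1),(1,1),(-1,1))])
a=cv2.imread('pics/scene1.png')[200:290,190:290]
cv2.imwrite('pics/e2.png',cv2.resize(a,(660,594),interpolation=cv2.INTER_CUBIC))"
```

```text
t 4.37 pos [ 0.6089 -0.0756  0.1919] zang 0.138 units [0.08 4.09 0.05] F [-0.2  0.1  1.2] gap 0.0851
[216.8117952  226.59306145]
[215.87810269 222.28770825]
[260.1142743  249.94339546]
[259.86406431 245.85172925]
[array([224.4, 250.8]), array([246.1, 262.9]), array([255.9, 249.4]), array([234.5, 237.8])]
```

View pics/e2.png

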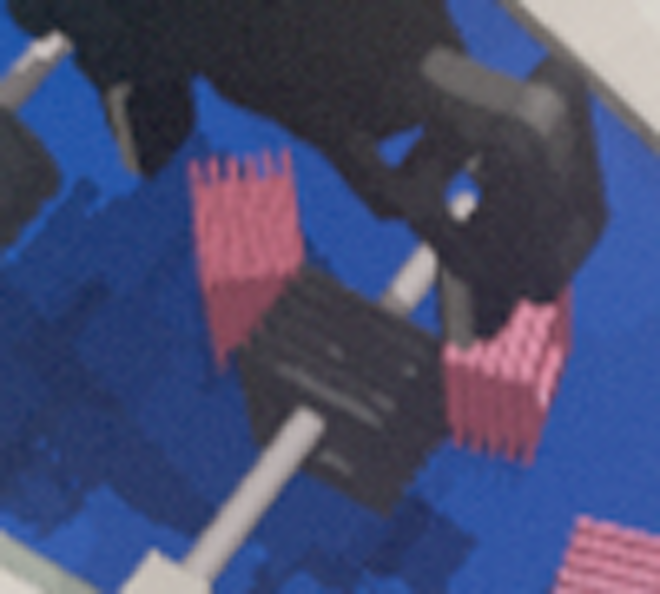

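```bash
python3 -c "
from h import *
d=load('top0.png');s=load('scene0.png')
c2=lambda u,v:(270+u/3.5,140+v/3.5); c1=lambda u,v:(130+u/4.4,190+v/4)
print('+x+y corner',tri(d,c2(235,157),s,c1(560,250)))
print('+x-y corner',tri(d,c2(304,150),s,c1(527,300)))
for u,v in((425,255),(468,203),(560,250),(527,300)): print(onz(s,*c1(u,v),.1435),onz(s,*c1(u,v),.139))
"
```

```text
+x+y corner (array([ 0.63222906, -0.05955022,  0.13621573]), np.float64(0.00039610971639208596))
+x-y corner (array([ 0.63632418, -0.08767261,  0.13641654]), np.float64(0.005826890156009328))
[ 0.59677935 -0.09666965  0.1435    ] [ 0.5947451  -0.09513205  0.139     ]
[ 0.59248295 -0.06754422  0.1435    ] [ 0.59041664 -0.06578922  0.139     ]
[ 0.6351784 -0.0622966  0.1435   ] [ 0.63343077 -0.06050244  0.139     ]
[ 0.64082917 -0.08791855  0.1435    ] [ 0.63912372 -0.08631563  0.139     ]
```

```bash
python3 -m pendant '[[[0.1,0.9,0.1,0,1],[0,0.9,0,0,1],[0,0.9,0,0,1],[0,0.7,0,0,1],[0,0.4,0,0,1]]]'
python3 -m pendant '[[[0,0.2,0,0,1],[0,0,0,0,1],[0,0,0,0,1],[0,0,0,0,1],[0,0,0,0,1]]]'
python3 -c "
from h import *
need([.612,-.0775,.110])"
```

```text
clock: 4.78
ee_pos: [0.6115, -0.0775, 0.1157]
orientation: [[0.137, -0.0, 0.991], [-0.991, 0.0, 0.137], [-0.0, -1.0, -0.0]]
force: [-0.6, 0.4, 0.6]
finger_gap: 0.0853
clock: 5.2
ee_pos: [0.6125, -0.078, 0.1134]
orientation: [[0.137, 0.002, 0.991], [-0.991, -0.001, 0.137], [0.001, -1.0, 0.002]]
force: [0.7, 0.3, 0.1]
finger_gap: 0.0854
t 5.2 pos [ 0.6125 -0.078   0.1134] zang 0.137 units [-0.03  0.17 -0.02] F [0.7 0.3 0.1] gap 0.0854
```

```bash
python3 -m pendant '[[[0,0.15,0,0,1],[0,0,0,0,-1],[0,0,0,0,-1],[0,0,0,0,-1],[0,0,0,0,-1]]]' 60
python3 -m pendant '[[[0,0,0,0,-1],[0,0,0,0,-1],[0,0,0,0,-1],[0,0,0,0,-1],[0,0,0,0,-1]]]'
python3 -c "
from h import *
need([.612,-.0775,.110])
d=grab('scene','scene2.png')
a=cv2.imread('pics/scene2.png')[190:290,170:290]
cv2.imwrite('pics/e3.png',cv2.resize(a,(720,600),interpolation=cv2.INTER_CUBIC))"
```

```text
clock: 5.62
ee_pos: [0.6117, -0.0778, 0.1094]
orientation: [[0.137, 0.0, 0.991], [-0.991, -0.0, 0.137], [0.0, -1.0, 0.0]]
force: [-0.8, 0.5, 1.1]
finger_gap: 0.0434
clock: 6.03
ee_pos: [0.6117, -0.0778, 0.1094]
orientation: [[0.137, 0.0, 0.991], [-0.991, -0.0, 0.137], [0.0, -1.0, 0.0]]
force: [-0.3, 0.2, 2.1]
finger_gap: 0.0437
t 6.03 pos [ 0.6117 -0.0778  0.1094] zang 0.137 units [-0.02 -0.03  0.01] F [-0.3  0.2  2.1] gap 0.0437
```

View pics/e3.png

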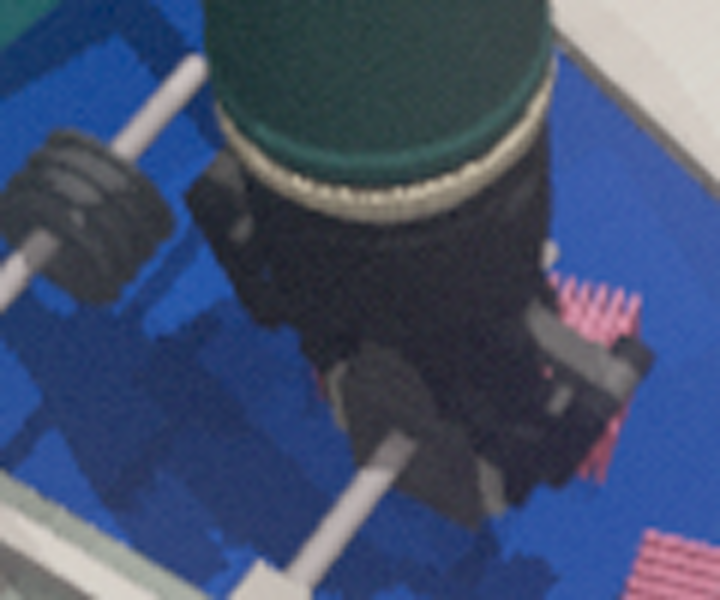

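Jaws stopped at 43.7 mm, matching the 44 mm block, with the rod passing between the fingers. Next I'll lift 7 mm to centre the opening on the rod.

```bash
python3 -m pendant '[[[0,-0.1,0,0,-1],[0,-0.1,0,0,-1],[0,-0.15,0,0,-1],[0,0,0,0,-1],[0,0,0,0,-1]]]'
python3 -m pendant '[[[-0.3,0,0,0,-1],[-0.3,0,0,0,-1],[-0.4,0,0,0,-1],[-0.4,0,0,0,-1],[-0.4,0,0,0,-1]]]'
```

```text
clock: 6.5
ee_pos: [0.6119, -0.0779, 0.1165]
orientation: [[0.137, 0.0, 0.991], [-0.991, -0.0, 0.137], [0.0, -1.0, 0.0]]
force: [0.1, -0.1, -1.4]
finger_gap: 0.0435
clock: 6.92
ee_pos: [0.6064, -0.041, 0.1162]
orientation: [[0.137, -0.0, 0.991], [-0.991, 0.0, 0.137], [-0.0, -1.0, -0.0]]
force: [1.0, 0.1, -0.9]
finger_gap: 0.0435
```

```bash
python3 -m pendant '[[[-0.5,0,0,0,-1],[-0.5,0,0,0,-1],[-0.6,0,0,0,-1],[-0.6,0,0,0,-1],[-0.6,0,0,0,-1]]]'
python3 -m pendant '[[[-0.6,0,0,0,-1],[-0.4,0,0,0,-1],[0,0,0,0,-1],[0,0,0,0,-1],[0,0,0,0,-1]]]'
python3 -c "
from h import *
need([.550,.190,.1165])
grab('top','top3.png');grab('scene','scene3.png')"
```

```text
clock: 7.33
ee_pos: [0.5988, 0.0147, 0.1163]
orientation: [[0.137, -0.0, 0.991], [-0.991, 0.0, 0.137], [-0.0, -1.0, -0.0]]
force: [-0.1, 0.4, -0.9]
finger_gap: 0.0435
clock: 7.75
ee_pos: [0.5965, 0.0329, 0.1163]
orientation: [[0.137, 0.0, 0.991], [-0.991, -0.0, 0.137], [0.0, -1.0, 0.0]]
force: [-0.4, 0.1, -0.4]
finger_gap: 0.0437
t 7.75 pos [0.5965 0.0329 0.1163] zang 0.138 units [-8.1  -0.01 -1.23] F [-0.4  0.1 -0.4] gap 0.0437
```

View pics/scene3.png

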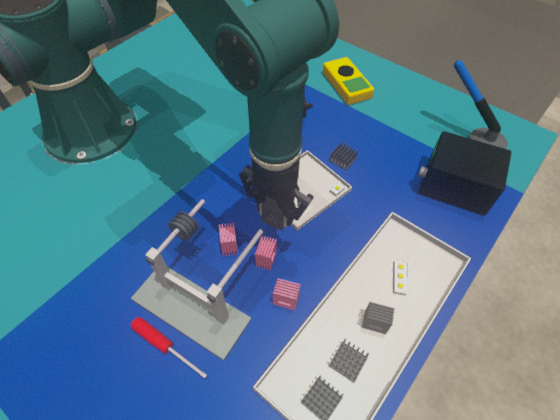

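Block is free of the rod at pixel (277,212) and still gripped, and the round sink is in place at (183,225). Next I'll carry it over the tray.

```bash
python3 -c "
from h import *
s=load('scene0.png')
P=[onz(s,*p,.014) for p in((308,153),(351,187),(299,225),(255,186))];print(np.mean(P,0))"
python3 -m pendant '[[[-0.5,0,-0.05,0,-1],[-0.8,0,-0.15,0,-1],[-0.9,0,-0.15,0,-1],[-0.9,0,-0.15,0,-1],[-0.9,0,-0.15,0,-1]]]'
python3 -m pendant '[[[-0.9,0,-0.15,0,-1],[-0.9,0,-0.15,0,-1],[-0.9,0,-0.15,0,-1],[-0.9,0,-0.13,0,-1],[-0.5,0,0,0,-1]]]'
python3 -c "
from h import *
need([.550,.190,.0305])"
```

```text
[0.55521133 0.18567607 0.014     ]
clock: 8.27
ee_pos: [0.5721, 0.1114, 0.1163]
orientation: [[0.136, -0.0, 0.991], [-0.991, 0.0, 0.136], [-0.0, -1.0, -0.0]]
force: [0.6, 0.9, -1.2]
finger_gap: 0.0431
clock: 8.68
ee_pos: [0.5486, 0.192, 0.1162]
orientation: [[0.137, -0.001, 0.991], [-0.991, 0.0, 0.137], [-0.001, -1.0, -0.001]]
force: [-0.5, 0.5, -1.7]
finger_gap: 0.0434
t 8.68 pos [0.5486 0.192  0.1162] zang 0.138 units [0.11 4.29 0.06] F [-0.5  0.5 -1.7] gap 0.0434
```

```bash
python3 -m pendant '[[[0.22,0.4,0.17,0,-1],[0,0.8,0,0,-1],[0,0.9,0,0,-1],[0,0.8,0,0,-1],[0,0.6,0,0,-1]]]'
python3 -m pendant '[[[0,0.4,0,0,-1],[0,0.2,0,0,-1],[0,0,0,0,-1],[0,0,0,0,-1],[0,0,0,0,-1]]]'
python3 -c "
from h import *
need([.5526,.188,.0229])
grab('scene','scene4.png')
a=cv2.imread('pics/scene4.png')[120:240,230:390]
cv2.imwrite('pics/e4.png',cv2.resize(a,(800,600),interpolation=cv2.INTER_CUBIC))"
```

```text
clock: 9.1
ee_pos: [0.5537, 0.1854, 0.0447]
orientation: [[0.136, -0.001, 0.991], [-0.991, -0.001, 0.136], [0.001, -1.0, -0.001]]
force: [-0.3, -0.3, -1.7]
finger_gap: 0.0437
clock: 9.52
ee_pos: [0.5545, 0.1864, 0.035]
orientation: [[0.137, 0.001, 0.991], [-0.991, 0.0, 0.137], [-0.0, -1.0, 0.001]]
force: [0.7, -0.2, -0.3]
finger_gap: 0.0436
t 9.52 pos [0.5545 0.1864 0.035 ] zang 0.137 units [-0.09  0.61 -0.08] F [ 0.7 -0.2 -0.3] gap 0.0436
```

View pics/e4.png

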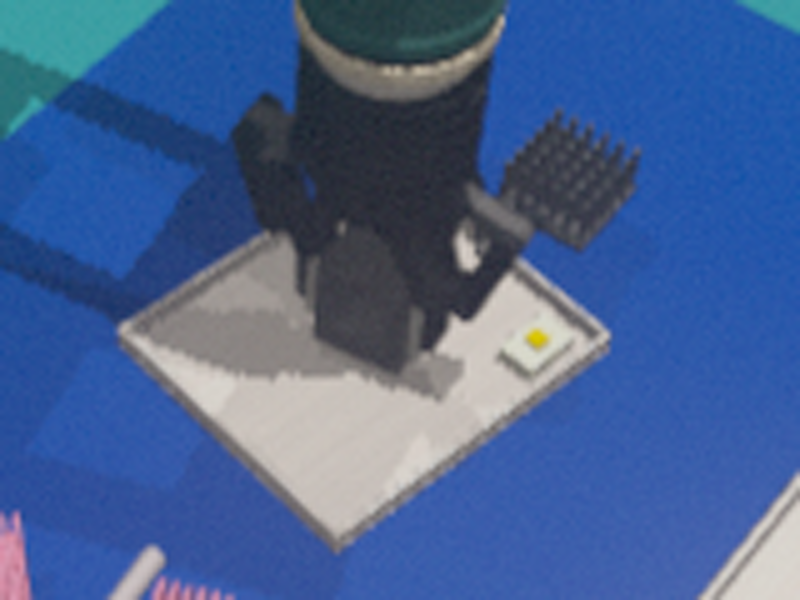

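Block hangs just above the tray floor, close to the middle: block base near crop (360,340), tray centre near (365,345). I'll creep down until contact.

```bash
python3 -m pendant '[[[0,0.2,0,0,-1],[0,0.15,0,0,-1],[0,0.1,0,0,-1],[0,0,0,0,-1],[0,0,0,0,-1]]]'
python3 -m pendant '[[[0,0.08,0,0,-1],[0,0,0,0,-1],[0,0.05,0,0,-1],[0,0,0,0,-1],[0,0,0,0,-1]]]'
```

```text
clock: 9.98
ee_pos: [0.5536, 0.1863, 0.0251]
orientation: [[0.137, -0.001, 0.991], [-0.991, -0.0, 0.137], [0.0, -1.0, -0.001]]
force: [-0.2, 0.1, -1.1]
finger_gap: 0.0433
clock: 10.4
ee_pos: [0.5539, 0.1863, 0.0231]
orientation: [[0.137, 0.0, 0.991], [-0.991, -0.0, 0.137], [0.0, -1.0, 0.0]]
force: [-0.8, -0.2, 3.3]
finger_gap: 0.0437
```

Contact at z 0.0231 (predicted 0.0229), 3.3 N. I'll release and withdraw straight up.

```bash
python3 -m pendant '[[[0,0.02,0,0,-1],[0,0,0,0,0.3],[0,0,0,0,0.6],[0,0,0,0,0.6],[0,0,0,0,0.6]]]'
python3 -m pendant '[[[0,-0.2,0,0,0.6],[0,-0.4,0,0,0.6],[0,-0.8,0,0,0.6],[0,-1,0,0,0.6],[0,-1,0,0,0.6]]]'
python3 -m pendant '[[[0,-1,0,0,0.6],[0,-1,0,0,0.6],[0,-1,0,0,0.6],[0,-0.5,0,0,0.6],[0,0,0,0,0.6]]]'
python3 -m pendant '[[[1,0,-1,0,0.6],[1,0,-1,0,0.6],[1,0,-1,0,0.6],[1,0,-1,0,0.6],[1,0,-1,0,0.6]]]'
python3 -c "
from h import *
grab('scene','scene5.png');grab('top','top5.png')
a=cv2.imread('pics/scene5.png')[130:300,120:400]; b=cv2.imread('pics/top5.png')
cv2.imwrite('pics/e5.png',cv2.resize(a,(800,486),interpolation=cv2.INTER_CUBIC))"
```

```text
clock: 10.82
ee_pos: [0.5538, 0.1863, 0.0221]
orientation: [[0.137, -0.0, 0.991], [-0.991, -0.0, 0.137], [0.0, -1.0, -0.0]]
force: [-0.3, 0.2, 0.3]
finger_gap: 0.0683
clock: 11.23
ee_pos: [0.5535, 0.1863, 0.0913]
orientation: [[0.137, -0.001, 0.991], [-0.991, -0.0, 0.137], [0.0, -1.0, -0.001]]
force: [0.4, 0.0, -0.5]
finger_gap: 0.0685
clock: 11.65
ee_pos: [0.5556, 0.1868, 0.1633]
orientation: [[0.137, 0.005, 0.991], [-0.991, 0.001, 0.137], [-0.0, -1.0, 0.005]]
force: [0.6, -0.6, 0.8]
finger_gap: 0.0682
clock: 12.07
ee_pos: [0.4667, 0.0727, 0.1593]
orientation: [[0.137, -0.002, 0.991], [-0.991, -0.0, 0.137], [-0.0, -1.0, -0.002]]
force: [-0.3, -0.6, 0.0]
finger_gap: 0.0681
```

View pics/e5.png

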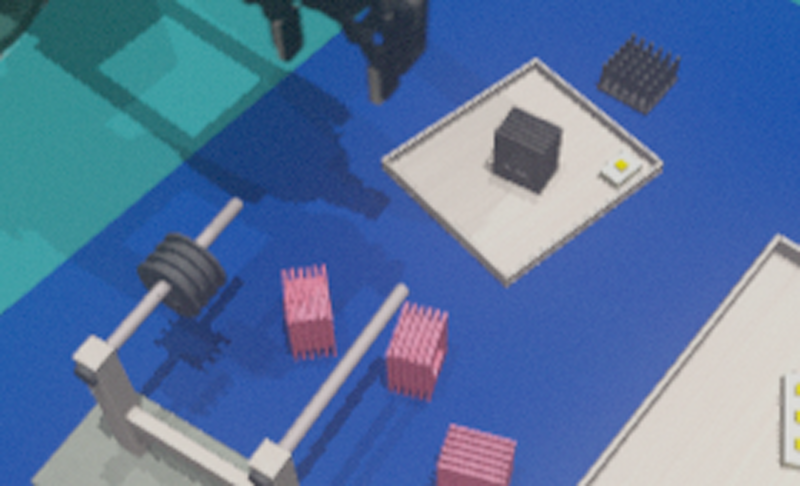

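View pics/top5.png

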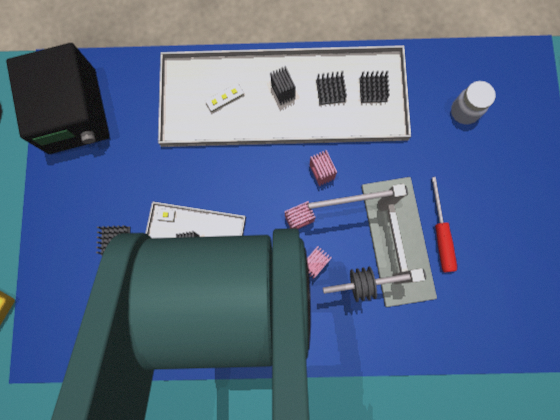

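The block stands upright in the middle of the tray, around crop (527,150). The round sink is unchanged at (364,284) in the top view. I'll let the arm settle and check one measurement before handing in.

```bash
python3 -m pendant '[[[0,0,0,0,0.6],[0,0,0,0,0.6],[0,0,0,0,0.6],[0,0,0,0,0.6],[0,0,0,0,0.6]]]' | head -1
python3 -c "
from h import *
s=load('scene5.png');f=lambda u,v:(120+u*.35,130+v*.35)
P=[onz(s,*f(*p),.057) for p in((500,115),(513,107),(562,124),(547,146),(496,130))]
L,R=onz(s,*f(494,168),.003),onz(s,*f(540,191),.003)
y=np.array([-.137,.99,0]);print('base -y edge',L,R,'centre',(L+R)/2+.015*y,'width',np.linalg.norm(L-R))
c=np.array([.5526,.188]);print('off tray centre',np.linalg.norm(((L+R)/2+.015*y)[:2]-c))
print(job.job_done())"
```

```text
clock: 12.58
base -y edge [0.53567836 0.17265577 0.003     ] [0.57824978 0.17737316 0.003     ] centre [0.55490907 0.18986446 0.003     ] width 0.042831992948808364
off tray centre 0.002967832183878466
the job is handed in; nothing more can be done
None
```

The square heat sink is standing upright on its base in the tray. I gripped it on its rod, lifted it 7 mm, slid it off the open end, and lowered it until it touched the floor (3.3 N). Then I opened the jaws and moved the arm clear. I handed the job in at about 12.6 s; no verdict came back.

**Placement:** the last picture puts the sink's base about 3 mm from the tray's centre. The base edge measured 43 mm against the real 44 mm. Contact came at a tool height of 23.1 mm, against 22.9 mm predicted.

**Bystanders:** the round heat sink still hangs at the same pixels in the top view. I did not measure its shift beyond that. The pink blocks look unmoved.

**Disagreements:** before the grasp, triangulating the two views put the sink's top about 7 mm lower than it should be. The rod tips came out 2–3 mm low. The two views also differed by about 5 mm on the tray's centre, so I used their average.

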